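# Move the bag clip to the fresh carton and hold it open on the seam

### The job

Squeeze open the yellow spring clip that sits on the top seam of the old red carton, lift it off, and bring it to the newly opened blue carton. Lower it there with the jaws gaping on either side of the top seam, midway along it and well down over its edge but not touching it, and finish like that: still holding the clip squeezed wide open, because I want to press the seam flat before it bites. Leave the cartons standing where they are and disturb nothing else.

Things in the scene. Friction and masses are not known exactly. Their poses are not given: they have to be found in the camera images.
- clip: Yellow plastic spring bag clip, 40 g: two levers on a steel pin, like a wide clothes peg, clamped at the start on the red carton's seam, handles up, jaws down. This body is its -x lever; origin: middle of the pin. y runs along the pin, the jaws (50 mm) and the seam; at the start z is up and x is the direction across the seam in which handles and jaws open.
- clip_handle (a point): Top of the outer face of the +x handle, at mid width; moves with the other lever. Each lever has a paddle 28 mm wide along y, 38 mm long. At the start they flare up, 51 mm over the outer faces at their top, 30 mm above the pin. Fully open they stand parallel, 22 mm over the outer faces, up to 38 mm above the pin. Keep closed fingertips 5 mm above the pin, clear of the jaws.
- clip_lever (a joint): Opening angle between the two levers, rad: about 0 clamped on a seam, -0.08 shut on nothing, 0.84 fully open (stop; each lever then turned 0.42 about the pin, so clip is tilted by that about its y). Squeezing the handles together along x opens the jaws against the spring: about 6 N at first, 10 to 16 N at the end.
- clip_tip_a (a point): Inner lower edge of the -x jaw at mid length, 30 mm below the pin when clamped. Fully open the two tips gape 29 mm and lie 26 mm below the pin; the narrowest free width for the seam, at the jaws' upper edge, is then 19 mm.
- clip_tip_b (a point): Inner lower edge of the +x jaw at mid length; moves with the other lever.
- old_carton: Old red half-litre gable-top carton (red wrap and red roof, white walls and seam), nearly empty, 0.2 kg, loose; it carries the clip at the start. 70 x 70 mm, walls 105 mm high, roof rising to 130 mm, then an upright seam (paperboard fin) 5 mm thick along x, 70 mm long along y, up to 152 mm. Origin: centre of the underside, z up.
- old_carton_seam (a point): Middle of the top edge of the red carton's seam, 152 mm above its underside; axes of the carton (x across the seam, y along it). The clip's pin starts 10 mm above it.
- new_carton: Newly opened blue carton (blue wrap and blue roof, white seam), full, about 0.55 kg, loose, same shape and axes as the red one.
- new_carton_seam (a point): Middle of the top edge of the blue carton's seam, 152 mm above its underside; axes of the carton (x across the 5 mm seam, y along its 70 mm). The seam is 22 mm high, the roof slopes away below it on both sides.
- sealed_carton: Green carton of the same shape, unopened; a bystander. Origin: centre of the underside.
- mug: Small dark blue mug, 53 mm high, a bystander. Origin: centre of the underside.
- glass: Small clear glass, 51 mm across, 58 mm high, a bystander. Origin: centre of the underside.
- spice_jar: Spice jar with black cap and green label, 44 mm across, 96 mm high, a bystander. Origin: centre of the underside.
- salt_mill: Clear salt shaker with grey top, 44 mm across, 90 mm high, a bystander. Origin: centre of the underside.
Things that resemble listed ones, but are neither listed nor needed, are in the scene too. Leave any pink look-alike of the old_carton alone.

How it is judged (in metres and radians):
On the way, in this order (a step that is already met when the one before it is completed fails the run):
1. the clip is squeezed open while it is still on the red carton's seam (value of joint clip_lever above 0.6 rad and distance between clip and old_carton_seam below 0.03 m and contact force between the fingers and clip above 3 N), for 0.1 s.
2. the clip is lifted clear of the red carton (z of clip in the frame of old_carton_seam above 0.045 m and contact force between clip and old_carton below 0.2 N and contact force between the fingers and clip above 3 N), for 0.1 s.
At the end, for the whole second after the job is handed in: Clip gripped (over 5 N) and open past 0.6 rad, jaw tips on either side of the blue seam (4 mm or more from its mid-plane, 10 mm or more below its edge), pin within 15 mm of mid seam and 0.25 rad of its line; clip still, not touching the carton (0.3 N); red and blue cartons upright, within 20 mm (value of joint clip_lever above 0.6 rad and ((x of clip_tip_a in the frame of new_carton_seam below -0.004 m and x of clip_tip_b in the frame of new_carton_seam above 0.004 m) or (x of clip_tip_a in the frame of new_carton_seam above 0.004 m and x of clip_tip_b in the frame of new_carton_seam below -0.004 m)) and z of each of clip_tip_a, clip_tip_b in the frame of new_carton_seam below -0.01 m and y of clip in the frame of new_carton_seam between -0.015 and 0.015 m and angle between the y axis of clip and the y axis of new_carton_seam, either way round below 0.25 rad and contact force between each of clip, the fingers and new_carton below 0.3 N and contact force between the fingers and clip above 5 N and linear speed of clip below 0.02 m/s and distance of each of old_carton, new_carton from where it was at the start of the episode below 0.02 m and angle between each of old_carton, new_carton's own z axis and vertical below 0.08 rad); the arm keeps its last pose, push and grip.
It fails at once if the red or blue carton is tipped, lifted or pushed away (distance of any of old_carton, new_carton from where it was at the start of the episode above 0.03 m or angle between any of old_carton, new_carton's own z axis and vertical above 0.2 rad).
It fails at once if the clip's jaws are let shut on the blue carton's seam (value of joint clip_lever below 0.25 rad and contact force between clip and new_carton above 1 N).
It fails at once if a bystander is disturbed (distance of any of sealed_carton, mug, glass, spice_jar, salt_mill from where it was at the start of the episode above 0.02 m).
It also fails if it takes over 38 s, if anything falls off the work surface, if the arm or the gripper's body presses on something with over 40 N, if the wrist force passes 120 N, or if a joint passes its speed limit or range.

### The arm

A 6-joint arm with a two-finger parallel gripper is mounted at the origin on a cart in front of the work surface, level with it; the furniture and walls round the work are solid. World frame = base frame: x ahead of the robot, y to its left, z up, the work surface at z = 0. Lengths are in m, angles in degrees, forces in N, time in s.
With the tool pointing down it reaches from about 0.375 to 0.9 m from the base axis. Payload 3.1 kg.
Tool frame: the origin (TCP) lies midway between the tips of the shut fingers; the grasp point (between the pads) lies 19 mm behind it; z points along the fingers, y is the line along which they close (so a half turn about z gives the same grasp; the last joint's range is limited). The gripper opens to 85 mm and grips with 20 to 120 N. Pads are 22 mm wide; open, the fingers measure 114 mm over their backs; the gripper's body (76 mm by 85 mm) begins 54 mm behind the grasp point. The pads swing forward as they close: fully open they stand 13 mm farther back than shut.
Start: joints at [-73.482, 30.224, 82.088, -0, 67.689, -10.227], TCP at [0.281, -0.558, 0.231] pointing down, gripper open.
Joint ranges: [-176.69, 176.69], [-43.24, 126.21], [12.49, 139.97], [-82, 262], [0, 151.66], [-163.58, 163.58]. Speed limits (degrees/s): [159.86, 159.86, 180, 180, 180, 180].

### API

Orientations are given as a 3x3 rotation matrix whose columns are the frame's x, y, z axes.
In Python, from station import sense, get_image, sign_off gives the robot as it stands.
- The arm moves only by the tool step_arm, never from a script. Its argument "deltas" is a list of rows, each an object with "delta_pos": the shift along the tool's x, y, z in cm, a list of three; "angular": the turn, a rotation vector about the tool's x, y, z in rad, a list of three; "jaw": the opening, from 0 (shut) to 1 (fully open). A call has 1 to 20 rows; each row is the pose to reach, as a shift and turn from the pose commanded when the call began, along the tool's axes at that moment; what a row does not reach only later rows make up. A row lasts 1/8 s, in which the tool goes at most 62.5 mm and 10.7 degrees, less where a joint would pass 70% of its speed; a pose out of reach is approached as far as the arm can. A call with a gripper value outside its range is refused whole. The fingers move at their own pace and stop on an object; "force" is the grip in N (left out, the last holds). Time passes only in rows, so rows that repeat a pose let the fingers close. It gives the time, the measured TCP pose, the force, the opening and the grip force at its end, in the units of the state.
- sense(): the state, without advancing time (a new reading comes with each control period).
- get_image(name): name is "scene" or "top"; returns a dict with "pixels" (400x640x3 uint8, blue, green, red), "depth" (400x640 float32, m along the optical axis (not along the pixel's ray), 0 where there is no reading), "vfov" (degrees; the focal length in pixels is half the picture's height over the tangent of half this angle, whatever the lens; pixels are square), "cx", "cy" (the principal point, pixels), "T" (4x4, takes a point from camera to world coordinates). Camera axes: x right, y up, looking along -z (the intrinsics and any distortion apply to the point x, -y, -z); pixel columns grow to the right and rows downward; lengths in m; the calibration is good to about 2 mm. A picture is of the moment at which its call begins.
- sign_off(): hands the job in; it is judged then, once.
The state is a dict: "time_s": time; "joints": joint angles; "qd": joint speeds; "effort": joint torques, N m; "ee_pos": TCP position; "tcp_rot": TCP orientation; "contact_force": force on the tool from outside, world axes, zero at the start; "moment": the same for the moment, N m; "finger_gap": finger opening in m; "gripper_force": force on a finger pad.
Only numpy, scipy, OpenCV 4.12 (cv2) and the standard library are available. Lean on these libraries where they do the work, as an engineer would, in place of code of your own. Each camera call takes 0.05 s, during which the arm holds its last target. There are 200 camera calls.

## Working session

There is one attempt and no reset: what is moved stays moved. The work goes in short steps, Python scripts to look and compute and a tool call to move; the robot and the scene stay as the last step left them, time stands still between calls to the robot, and variables do not carry over. Pictures are saved under pics/ and viewed, at most 10 in all, crops included, and the job is handed in when it is done.

Besides the shell and the picture viewer there is one more tool, called after "Emit:" as a command line: name --argument value ..., lists and objects as JSON in quotes. step_arm: Moves the arm, as the interface text tells. Its arguments: {"type":"object","properties":{"deltas":{"type":"array","items":{"type":"object","properties":{"delta_pos":{"type":"array","items":{"type":"number"}},"angular":{"type":"array","items":{"type":"number"}},"jaw":{"type":"number"}}}},"force":{"type":"number"}},"required":["deltas"]}

```bash
mkdir -p pics
cat > h.py <<'E'
import numpy as np, cv2
from station import sense, get_image, sign_off
def cloud(im):
    h,w=im["depth"].shape; f=h/2/np.tan(np.radians(im["vfov"])/2)
    v,u=np.mgrid[:h,:w]; d=im["depth"]
    P=np.stack([(u-im["cx"])/f*d,-(v-im["cy"])/f*d,-d],-1)
    W=P@im["T"][:3,:3].T+im["T"][:3,3]; W[d==0]=np.nan
    return W
E
python3 - <<'E'
from h import *
s=sense(); print(s)
for n in("scene","top"):
    im=get_image(n); np.savez(f"{n}0.npz",**im); cv2.imwrite(f"pics/{n}0.png",im["pixels"])
    print(n,{k:v for k,v in im.items() if k not in("pixels","depth")})
E
```

```text
{'time_s': 0.0, 'joints': array([-7.34808079e+01,  3.02798946e+01,  8.21552629e+01,  3.25090666e-03,
        6.76903396e+01, -1.02254794e+01]), 'qd': array([ 0.02191445,  0.03244502,  0.07991504,  0.11329194, -0.0074821 ,
       -0.08851824]), 'effort': array([-1.32914161e-04, -4.42346728e+01, -1.78026617e+01, -2.24423684e-04,
        8.39480083e-03,  7.93150036e-06]), 'ee_pos': array([ 0.28111332, -0.55741933,  0.23032991]), 'tcp_rot': array([[ 8.93030643e-01,  4.49995491e-01, -5.72467415e-04],
       [ 4.49995640e-01, -8.93028248e-01,  2.11485486e-03],
       [ 4.40445581e-04, -2.14623804e-03, -9.99997600e-01]]), 'contact_force': array([0.66000702, 0.45400016, 1.23390486]), 'moment': array([0.00438666, 0.0121948 , 0.00577293]), 'gripper_force': 0.0, 'finger_gap': 0.08502473420059445}
scene {'vfov': 53.23486537816461, 'cx': 315.6212876202682, 'cy': 197.1402618399635, 'T': array([[-0.89625955,  0.35257155, -0.269095  ,  0.25679423],
       [-0.44325049, -0.69047268,  0.57164366,  0.58422343],
       [ 0.01574254,  0.63161758,  0.77512025,  0.96796967],
       [ 0.        ,  0.        ,  0.        ,  1.        ]])}
top {'vfov': 56.50785305334207, 'cx': 320.4254210744797, 'cy': 196.22992800271345, 'T': array([[ 0.01563154,  0.99868071, -0.04891315,  0.50056917],
       [-0.99987237,  0.01545121, -0.00406278, -0.04645924],
       [-0.00330166,  0.04897042,  0.99879477,  1.11789128],
       [ 0.        ,  0.        ,  0.        ,  1.        ]])}
```

View pics/scene0.png

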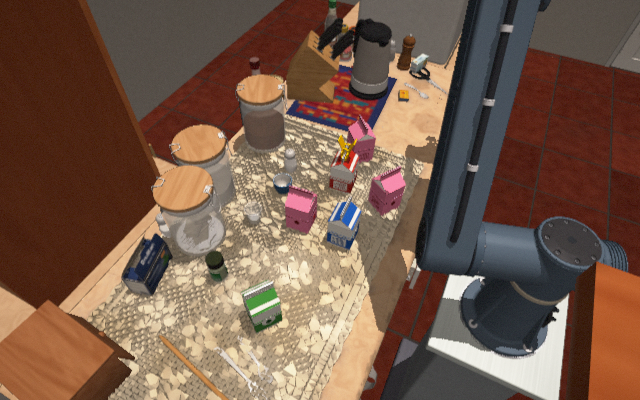

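View pics/top0.png

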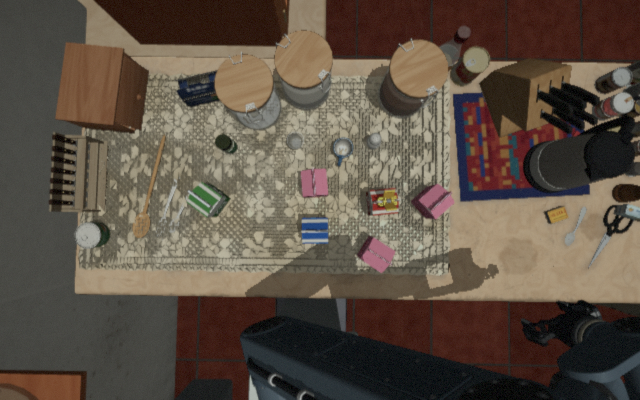

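The scene shows red carton + yellow clip at scene (344,165) / top (383,201). The blue carton is at scene (344,225) / top (314,230), and pink look-alikes are at top (314,182), (378,254), (437,202). The red-roofed one carrying the yellow clip fits the description. I'll confirm with a crop and measure both.

```bash
cat > m.py <<'E'
from h import *
def load(n): return dict(np.load(n))
T=load("top0.npz"); S=load("scene0.npz")
a=cv2.resize(T["pixels"][140:280,270:470],None,fx=4,fy=4,interpolation=cv2.INTER_CUBIC)[:,:]
b=cv2.resize(S["pixels"][110:260,260:420],None,fx=3.6,fy=3.6,interpolation=cv2.INTER_CUBIC)
cv2.imwrite("pics/crop_top.png",a[:,:800]);cv2.imwrite("pics/crop_scene.png",b)
for nm,I in(("top",T),("scene",S)):
    W=cloud(I); hsv=cv2.cvtColor(I["pixels"],cv2.COLOR_BGR2HSV)
    H,Sa,V=[hsv[...,i].astype(int) for i in range(3)]
    reg=(W[...,0]>.3)&(W[...,0]<.75)&(abs(W[...,1]+.1)<.3)
    def rep(n,m):
        p=W[m]; p=p[~np.isnan(p).any(1)]
        if len(p)<5: print(nm,n,len(p));return
        r=cv2.minAreaRect((p[:,:2]*1000).astype(np.float32)); print(nm,n,len(p),np.round(p.mean(0),4),"z",np.round(p[:,2].min(),3),np.round(p[:,2].max(),3),"rect",np.round(r[0],1),np.round(r[1],1),round(r[2],1))
    rep("yellow",reg&(H>20)&(H<34)&(Sa>150)&(V>100)&(W[...,2]>.12))
    for n,cx,cy in(("red",383,201),("blue",314,230)):
        if nm=="top": c=W[cy,cx]; C=globals().setdefault("C",{}); C[n]=c
        c=C[n]; near=(abs(W[...,0]-c[0])<.06)&(abs(W[...,1]-c[1])<.06)
        rep(n+" all",near&(W[...,2]>.1)); rep(n+" fin",near&(W[...,2]>.138)&(Sa<70)&(V>110))
        rep(n+" z>.138",near&(W[...,2]>.138))
        rep(n+" roof",near&(W[...,2]>.1)&(Sa>110)&((H>100)&(H<130) if n=="blue" else (H<8)|(H>172)))
E
python3 m.py
```

```text
top yellow 125 [ 0.5402 -0.2159  0.1734] z 0.142 0.195 rect [ 539.6 -214.1] [37.2 42.3] 80.8
top red all 702 [ 0.5373 -0.2102  0.1378] z 0.1 0.196 rect [ 538.4 -214.5] [70.  70.9] 6.8
top red fin 31 [ 0.538  -0.2158  0.1562] z 0.145 0.191 rect [ 527.9 -216.2] [28.2 67.4] 4.1
top red z>.138 314 [ 0.5389 -0.2149  0.1675] z 0.139 0.196 rect [ 538.5 -215.2] [51.1 53.2] 51.4
top red roof 136 [ 0.5394 -0.201   0.1175] z 0.101 0.13 rect [ 539.1 -214.5] [68.7 69. ] 6.9
top blue all 674 [ 0.4575 -0.028   0.1203] z 0.101 0.154 rect [456.8 -27.6] [67.9 68. ] 0.9
top blue fin 46 [ 0.4565 -0.024   0.151 ] z 0.146 0.154 rect [456.7 -27.4] [ 4.2 67.5] 3.1
top blue z>.138 63 [ 0.4569 -0.031   0.1504] z 0.14 0.154 rect [457.5 -27.3] [ 5.4 67.5] 0.9
top blue roof 328 [ 0.4597 -0.0265  0.1215] z 0.103 0.132 rect [456.9 -27.9] [67.7 67.1] 0.8
scene yellow 136 [ 0.5427 -0.2113  0.1703] z 0.141 0.198 rect [ 539.7 -214.5] [48.6 45.7] 7.9
scene red all 621 [ 0.5364 -0.2057  0.1333] z 0.1 0.198 rect [ 540.  -214.4] [70.4 74.5] 5.9
scene red fin 14 [ 0.5375 -0.1983  0.1546] z 0.147 0.168 rect [ 537.6 -201.8] [ 4.  35.3] 4.6
scene red z>.138 225 [ 0.5406 -0.2089  0.1667] z 0.139 0.198 rect [ 541.1 -216.3] [51.9 55.7] 52.0
scene red roof 186 [ 0.5324 -0.2101  0.1181] z 0.103 0.134 rect [ 540.1 -215. ] [70.7 72.9] 6.7
scene blue all 671 [ 0.4548 -0.022   0.1195] z 0.1 0.155 rect [458.1 -27.5] [70.2 73.5] 1.4
scene blue fin 65 [ 0.4575 -0.025   0.1492] z 0.139 0.155 rect [457.9 -26.7] [ 5.3 69.4] 2.5
scene blue z>.138 74 [ 0.4574 -0.025   0.1486] z 0.139 0.155 rect [458.  -26.7] [ 5.5 69.5] 1.9
scene blue roof 290 [ 0.4532 -0.0269  0.1206] z 0.104 0.133 rect [458.5 -28.1] [69.2 71. ] 1.0
```

View pics/crop_top.png

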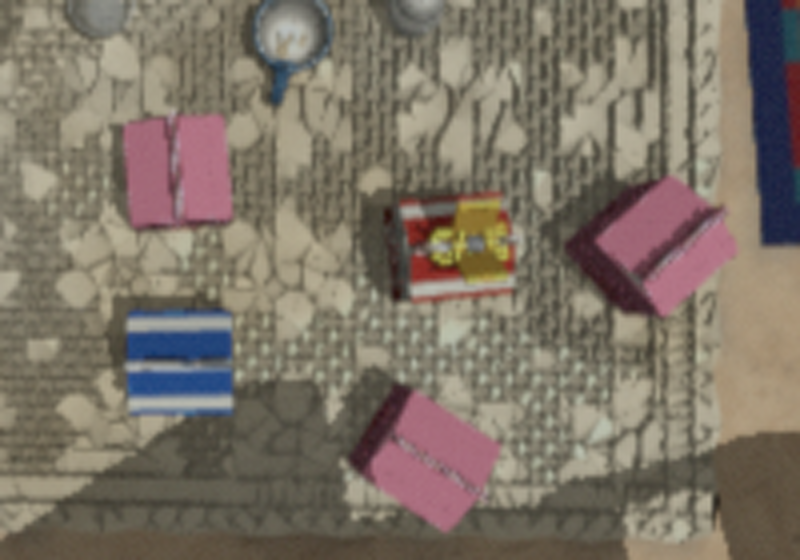

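View pics/crop_scene.png

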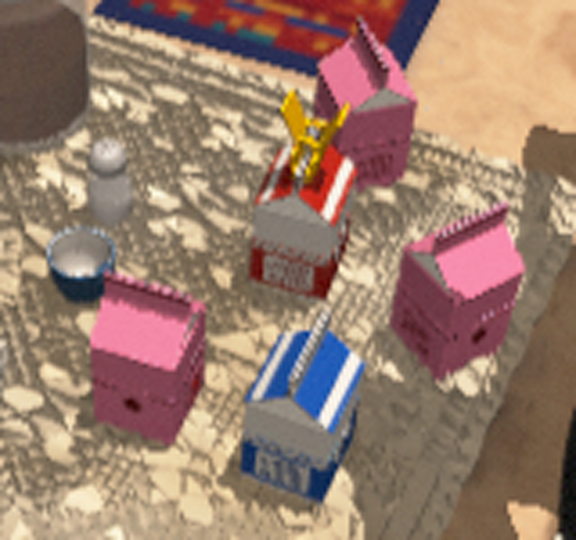

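Confirmed: the yellow clip sits on the red-roofed carton (crop_scene (315,140), crop_top (470,240)); the blue carton is at crop_top (180,360), and the pink ones have no clip. Next I'll refine the clip's pose and work out the move.

```bash
cat >> h.py <<'E'
from scipy.spatial.transform import Rotation as R
def plan(target,yaw):  # yaw of tool y axis, deg, tool down
    s=sense(); M=s["tcp_rot"]; c,q=np.cos(np.radians(yaw)),np.sin(np.radians(yaw))
    y=np.array([c,q,0]); z=np.array([0,0,-1.]); G=np.stack([np.cross(y,z),y,z],1)
    print("delta cm",np.round(M.T@(np.array(target)-s["ee_pos"])*100,2),"rot",np.round(R.from_matrix(M.T@G).as_rotvec(),4))
E
python3 - <<'E'
from h import *
for n in("top","scene"):
    I=dict(np.load(n+"0.npz")); W=cloud(I); hsv=cv2.cvtColor(I["pixels"],cv2.COLOR_BGR2HSV).astype(int)
    m=(abs(W[...,0]-.539)<.05)&(abs(W[...,1]+.2145)<.05)
    for lo,hi in((.165,.175),(.175,.185),(.185,.2)):
        p=W[m&(W[...,2]>lo)&(W[...,2]<hi)]
        a=np.radians(6.5); q=(p[:,:2]-[.539,-.2145])@np.array([[np.cos(a),-np.sin(a)],[np.sin(a),np.cos(a)]])
        print(n,lo,len(p),"x",np.round(np.sort(q[:,0])[[0,2,-3,-1]]*1e3,1),"y",np.round(np.sort(q[:,1])[[0,2,-3,-1]]*1e3,1))
plan([.539,-.2145,.25],6.5)
E
```

```text
top 0.165 67 x [-14.  -13.5  12.5  13.8] y [-16.5 -16.1  11.3  11.9]
top 0.175 45 x [-20.  -18.5  18.   18.4] y [-16.1 -13.6  10.6  11.8]
top 0.185 61 x [-25.7 -25.2  24.1  24.6] y [-15.8 -14.3  11.1  11.3]
scene 0.165 55 x [-14.2 -11.8  13.9  15.9] y [-15.3 -14.7  13.7  15.4]
scene 0.175 27 x [-19.2 -16.5  19.   19.8] y [-18.6 -13.9  11.7  12.5]
scene 0.185 43 x [-24.2 -24.   24.8  25.3] y [-19.7 -14.3  12.9  14. ]
delta cm [ 38.47 -19.03  -1.91] rot [-0.0015 -0.0015 -1.2174]
```

Emit:
step_arm --deltas '[{"delta_pos":[3.2,-1.6,-3],"angular":[0,0,-0.1],"jaw":1},{"delta_pos":[6.4,-3.15,-4],"angular":[0,0,-0.2],"jaw":1},{"delta_pos":[9.6,-4.7,-4],"angular":[0,0,-0.3],"jaw":1},{"delta_pos":[12.8,-6.3,-4],"angular":[0,0,-0.4],"jaw":1},{"delta_pos":[16,-7.9,-4],"angular":[0,0,-0.5],"jaw":1},{"delta_pos":[19.2,-9.45,-4],"angular":[0,0,-0.6],"jaw":1},{"delta_pos":[22.4,-11,-4],"angular":[0,0,-0.7],"jaw":1},{"delta_pos":[25.6,-12.6,-4],"angular":[0,0,-0.8],"jaw":1},{"delta_pos":[28.8,-14.2,-4],"angular":[0,0,-0.9],"jaw":1},{"delta_pos":[32,-15.7,-4],"angular":[0,0,-1.0],"jaw":1},{"delta_pos":[35.2,-17.3,-4],"angular":[-0.001,-0.001,-1.1],"jaw":1},{"delta_pos":[38.4,-18.9,-4],"angular":[-0.0015,-0.0015,-1.217],"jaw":1},{"delta_pos":[38.4,-18.9,-3],"angular":[-0.0015,-0.0015,-1.217],"jaw":1},{"delta_pos":[38.4,-18.9,-1.9],"angular":[-0.0015,-0.0015,-1.217],"jaw":1},{"delta_pos":[38.4,-18.9,-1.9],"angular":[-0.0015,-0.0015,-1.217],"jaw":1}]' --force 30

```text
time_s: 1.98
ee_pos: [0.5377, -0.2168, 0.2486]
tcp_rot: [[-0.111, 0.994, -0.003], [0.994, 0.111, -0.0], [0.0, -0.003, -1.0]]
contact_force: [0.3, -1.1, -0.2]
finger_gap: 0.0852
gripper_force: 0.0
```

Run:
```python
from h import *
s=sense(); print(s["time_s"],s["ee_pos"],s["joints"],s["tcp_rot"])
plan([.539,-.216,.168],6.5)
```

```text
1.975 [ 0.5376954  -0.21679657  0.24863278] [-32.94905838  25.64807113  87.50687109  -0.10007944  66.97405302
 -39.28618329] [[-1.11058897e-01  9.93809985e-01 -2.76313605e-03]
 [ 9.93813810e-01  1.11058977e-01 -1.24767739e-04]
 [ 1.82875639e-04 -2.75989934e-03 -9.99996175e-01]]
delta cm [0.06 0.16 8.06] rot [-0.0028 -0.0002 -0.0022]
```

Emit:
step_arm --deltas '[{"delta_pos":[0.05,0.1,1.5],"angular":[-0.003,0,-0.002],"jaw":1},{"delta_pos":[0.05,0.1,3],"angular":[-0.003,0,-0.002],"jaw":1},{"delta_pos":[0.05,0.1,4.5],"angular":[-0.003,0,-0.002],"jaw":1},{"delta_pos":[0.05,0.1,6],"angular":[-0.003,0,-0.002],"jaw":1},{"delta_pos":[0.05,0.1,7.2],"angular":[-0.003,0,-0.002],"jaw":1},{"delta_pos":[0.05,0.1,8],"angular":[-0.003,0,-0.002],"jaw":1},{"delta_pos":[0.05,0.1,8],"angular":[-0.003,0,-0.002],"jaw":1},{"delta_pos":[0.05,0.1,8],"angular":[-0.003,0,-0.002],"jaw":1}]'

```text
time_s: 2.98
ee_pos: [0.5405, -0.2162, 0.1707]
tcp_rot: [[-0.115, 0.993, 0.004], [0.993, 0.115, -0.002], [-0.003, 0.004, -1.0]]
contact_force: [-1.0, 0.5, -0.5]
finger_gap: 0.0852
gripper_force: 0.0
```

Run:
```python
from h import *
s=sense(); print(s["time_s"],s["ee_pos"],s["contact_force"])
I=get_image("scene"); np.savez("scene1.npz",**I)
cv2.imwrite("pics/s1.png",cv2.resize(I["pixels"][60:260,240:480],None,fx=3,fy=3,interpolation=cv2.INTER_CUBIC))
plan([.539,-.216,.168],6.5)
```

```text
2.975 [ 0.54050189 -0.21624566  0.17070656] [-1.01423668  0.49364614 -0.48149754]
delta cm [ 0.05 -0.15  0.29] rot [0.0044 0.0028 0.0016]
```

View pics/s1.png

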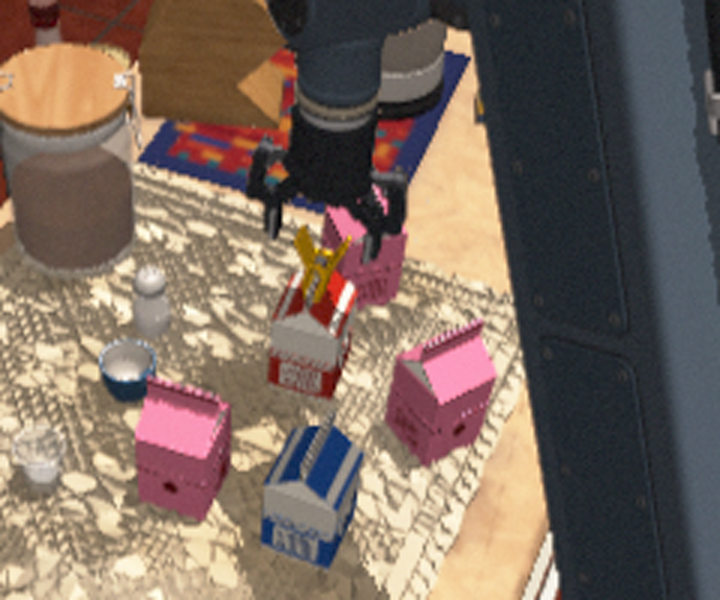

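The fingers (272,215) and (372,245) straddle the clip handles (322,255), and nothing has been touched. I'll lower by 2 mm, then close gradually.

Emit:
step_arm --deltas '[{"delta_pos":[0,-0.1,0.2],"angular":[0,0,0],"jaw":0.7},{"delta_pos":[0,-0.1,0.2],"angular":[0,0,0],"jaw":0.6},{"delta_pos":[0,-0.1,0.2],"angular":[0,0,0],"jaw":0.55},{"delta_pos":[0,-0.1,0.2],"angular":[0,0,0],"jaw":0.5},{"delta_pos":[0,-0.1,0.2],"angular":[0,0,0],"jaw":0.45},{"delta_pos":[0,-0.1,0.2],"angular":[0,0,0],"jaw":0.4},{"delta_pos":[0,-0.1,0.2],"angular":[0,0,0],"jaw":0.35},{"delta_pos":[0,-0.1,0.2],"angular":[0,0,0],"jaw":0.3},{"delta_pos":[0,-0.1,0.2],"angular":[0,0,0],"jaw":0.25},{"delta_pos":[0,-0.1,0.2],"angular":[0,0,0],"jaw":0.15},{"delta_pos":[0,-0.1,0.2],"angular":[0,0,0],"jaw":0.05},{"delta_pos":[0,-0.1,0.2],"angular":[0,0,0],"jaw":0},{"delta_pos":[0,-0.1,0.2],"angular":[0,0,0],"jaw":0},{"delta_pos":[0,-0.1,0.2],"angular":[0,0,0],"jaw":0}]' --force 30

```text
time_s: 4.78
ee_pos: [0.5391, -0.2162, 0.1683]
tcp_rot: [[-0.115, 0.993, 0.004], [0.993, 0.115, -0.002], [-0.002, 0.003, -1.0]]
contact_force: [0.6, -0.1, -0.8]
finger_gap: 0.0213
gripper_force: 31.2
```

Run:
```python
from h import *
s=sense(); print(s["time_s"],s["ee_pos"],s["contact_force"],s["finger_gap"],s["gripper_force"])
I=get_image("scene"); np.savez("scene2.npz",**I)
cv2.imwrite("pics/s2.png",cv2.resize(I["pixels"][100:220,280:420],None,fx=5,fy=5,interpolation=cv2.INTER_CUBIC))
```

```text
4.775 [ 0.53914006 -0.21617133  0.1682941 ] [ 0.63857702 -0.09401752 -0.78812751] 0.021257674405423477 31.233510375022888
```

View pics/s2.png

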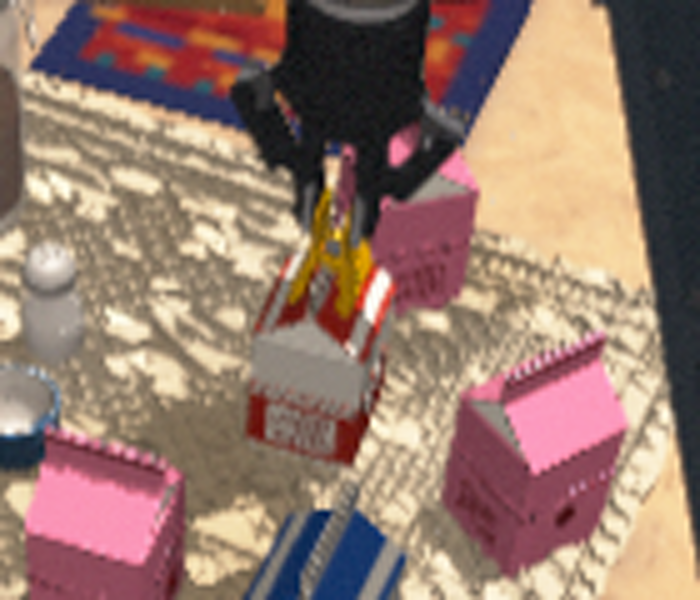

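The clip is squeezed fully open (gap 21.3 mm, 31 N): the jaws at (305,290) and (350,290) straddle the seam, and the carton is upright. Lifting straight up.

Emit:
step_arm --deltas '[{"delta_pos":[0,-0.1,-0.3],"angular":[0,0,0],"jaw":0},{"delta_pos":[0,-0.1,-1],"angular":[0,0,0],"jaw":0},{"delta_pos":[0,-0.1,-2],"angular":[0,0,0],"jaw":0},{"delta_pos":[0,-0.1,-3],"angular":[0,0,0],"jaw":0},{"delta_pos":[0,-0.1,-4.2],"angular":[0,0,0],"jaw":0},{"delta_pos":[0,-0.1,-5.6],"angular":[0,0,0],"jaw":0},{"delta_pos":[0,-0.1,-7],"angular":[0,0,0],"jaw":0},{"delta_pos":[0,-0.1,-8.4],"angular":[0,0,0],"jaw":0},{"delta_pos":[0,-0.1,-9],"angular":[0,0,0],"jaw":0},{"delta_pos":[0,-0.1,-9],"angular":[0,0,0],"jaw":0},{"delta_pos":[0,-0.1,-9],"angular":[0,0,0],"jaw":0}]'

```text
time_s: 6.2
ee_pos: [0.5375, -0.2159, 0.2578]
tcp_rot: [[-0.115, 0.993, 0.002], [0.993, 0.115, -0.001], [-0.001, 0.002, -1.0]]
contact_force: [0.7, 0.0, -0.2]
finger_gap: 0.0208
gripper_force: 31.2
```

Run:
```python
from h import *
s=sense(); print(s["time_s"],s["ee_pos"],s["contact_force"],s["finger_gap"],s["gripper_force"])
for n in("scene","top"):
    I=get_image(n); np.savez(n+"3.npz",**I); W=cloud(I); hsv=cv2.cvtColor(I["pixels"],cv2.COLOR_BGR2HSV).astype(int)
    m=(hsv[...,0]>18)&(hsv[...,0]<36)&(hsv[...,1]>120)&(abs(W[...,0]-.539)<.05)&(abs(W[...,1]+.216)<.05)&(W[...,2]>.19)
    p=W[m]; print(n,len(p), np.round(p.min(0),4),np.round(p.max(0),4)) if len(p) else print(n,0)
    c=(abs(W[...,0]-.5389)<.06)&(abs(W[...,1]+.2145)<.06)&(W[...,2]>.1)&(W[...,2]<.16); q=W[c]
    print("red",np.round(cv2.minAreaRect((q[:,:2]*1000).astype(np.float32)),1) if 0 else cv2.minAreaRect((q[:,:2]*1000).astype(np.float32)))
plan([.458,-.0275,.258],1.5)
```

```text
6.2 [ 0.53747453 -0.21591911  0.25776927] [ 0.71135265  0.02500551 -0.22727186] 0.020799896434024245 31.234331130981445
scene 170 [ 0.5175 -0.2367  0.219 ] [ 0.5556 -0.1895  0.2838]
red ((539.5594482421875, -213.28993225097656), (71.34867095947266, 73.75784301757812), 8.438393592834473)
top 10 [ 0.5466 -0.1971  0.2187] [ 0.5523 -0.1905  0.2372]
red ((537.730712890625, -203.9688720703125), (68.40918731689453, 49.84148025512695), 6.301257610321045)
delta cm [19.63 -5.73 -0.07] rot [0.0023 0.001  0.0888]
```

Emit:
step_arm --deltas '[{"delta_pos":[1.2,-0.35,0],"angular":[0,0,0.005],"jaw":0},{"delta_pos":[3.6,-1.05,0],"angular":[0,0,0.015],"jaw":0},{"delta_pos":[6.6,-1.95,0],"angular":[0,0,0.03],"jaw":0},{"delta_pos":[9.8,-2.9,0],"angular":[0,0,0.045],"jaw":0},{"delta_pos":[13,-3.85,0],"angular":[0,0,0.06],"jaw":0},{"delta_pos":[16,-4.75,0],"angular":[0,0,0.075],"jaw":0},{"delta_pos":[18.4,-5.45,0],"angular":[0,0,0.085],"jaw":0},{"delta_pos":[19.6,-5.8,0],"angular":[0.002,0.001,0.089],"jaw":0},{"delta_pos":[19.6,-5.8,0],"angular":[0.002,0.001,0.089],"jaw":0},{"delta_pos":[19.6,-5.8,0],"angular":[0.002,0.001,0.089],"jaw":0}]'

```text
time_s: 7.55
ee_pos: [0.4584, -0.0287, 0.2578]
tcp_rot: [[-0.026, 1.0, 0.002], [1.0, 0.026, -0.001], [-0.001, 0.002, -1.0]]
contact_force: [0.3, -0.4, -0.2]
finger_gap: 0.0208
gripper_force: 31.2
```

```bash
cat > m2.py <<'E'
from h import *
import sys
k=sys.argv[1]
s=sense(); print(s["time_s"],s["ee_pos"],s["contact_force"],s["finger_gap"],s["gripper_force"])
I=get_image("scene"); np.savez(f"scene{k}.npz",**I); W=cloud(I); hsv=cv2.cvtColor(I["pixels"],cv2.COLOR_BGR2HSV).astype(int)
near=(abs(W[...,0]-.4575)<.06)&(abs(W[...,1]+.0275)<.06)
m=near&(hsv[...,0]>18)&(hsv[...,0]<36)&(hsv[...,1]>120)&(W[...,2]>.12)
p=W[m]; print("yellow",len(p)); print(np.round(np.percentile(p,[0,2,5,50,95,98,100],axis=0)*1e3,1))
lo=p[p[:,2]<np.percentile(p[:,2],2)+.02]; print("jaw rect",cv2.minAreaRect((lo[:,:2]*1000).astype(np.float32)))
f=W[near&(W[...,2]>.138)&(W[...,2]<.165)&(hsv[...,1]<70)]; print("fin",len(f),cv2.minAreaRect((f[:,:2]*1000).astype(np.float32)) if len(f)>4 else 0,"z max",f[:,2].max() if len(f) else 0)
cv2.imwrite(f"pics/s{k}.png",cv2.resize(I["pixels"][130:260,270:420],None,fx=4.6,fy=4.6,interpolation=cv2.INTER_CUBIC))
E
python3 m2.py 4
```

```text
7.55 [ 0.45837808 -0.02873537  0.25784955] [ 0.31056375 -0.41832216 -0.24921389] 0.020810051042008088 31.23428463935852
yellow 241
[[435.9 -52.  218. ]
 [439.4 -48.2 219.2]
 [440.5 -43.9 220.6]
 [452.2 -19.2 241.4]
 [471.4  -5.4 278.2]
 [474.4  -4.5 279.9]
 [476.9  -2.8 286.6]]
jaw rect ((458.083251953125, -27.40102767944336), (37.7608642578125, 49.216346740722656), 0.08960142731666565)
fin 66 ((457.78204345703125, -23.580991744995117), (5.259744644165039, 63.52383041381836), 1.9852548837661743) z max 0.15528432216733434
```

View pics/s4.png

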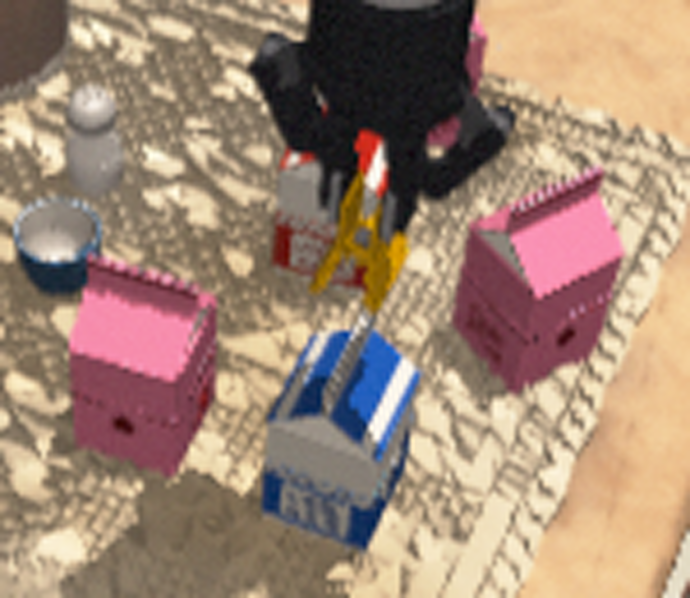

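The clip at (360,240) hangs open above the blue seam (350,350), centred on it to within 1 mm. The jaw tips are at about z = 0.218. I'll lower most of the way, then check.

Emit:
step_arm --deltas '[{"delta_pos":[0,0,1],"angular":[0,0,0],"jaw":0},{"delta_pos":[0,0,2.2],"angular":[0,0,0],"jaw":0},{"delta_pos":[0,0,3.4],"angular":[0,0,0],"jaw":0},{"delta_pos":[0,0,4.6],"angular":[0,0,0],"jaw":0},{"delta_pos":[0,0,5.6],"angular":[0,0,0],"jaw":0},{"delta_pos":[0,0,6.4],"angular":[0,0,0],"jaw":0},{"delta_pos":[0,0,7],"angular":[0,0,0],"jaw":0},{"delta_pos":[0,0,7.4],"angular":[0,0,0],"jaw":0},{"delta_pos":[0,0,7.4],"angular":[0,0,0],"jaw":0},{"delta_pos":[0,0,7.4],"angular":[0,0,0],"jaw":0}]'

```text
time_s: 8.85
ee_pos: [0.4581, -0.0282, 0.184]
tcp_rot: [[-0.026, 1.0, 0.002], [1.0, 0.026, -0.001], [-0.001, 0.002, -1.0]]
contact_force: [0.8, 0.2, -0.1]
finger_gap: 0.0211
gripper_force: 31.2
```

```bash
python3 m2.py 5
python3 - <<'E'
from h import *
I=dict(np.load("scene5.npz")); W=cloud(I)
# project pin & tips for end of jaw (+y end) candidates: print px of the yellow lowest points and fin top near end
hsv=cv2.cvtColor(I["pixels"],cv2.COLOR_BGR2HSV).astype(int)
m=(hsv[...,0]>18)&(hsv[...,0]<36)&(hsv[...,1]>120)&(abs(W[...,0]-.4575)<.06)&(abs(W[...,1]+.0275)<.06)&(W[...,2]>.12)
p=W[m]
for side in(p[p[:,0]<.458],p[p[:,0]>.458]): print(len(side),np.round(np.sort(side[:,2])[:6]*1e3,1))
E
```

```text
8.85 [ 0.45805644 -0.02819958  0.18395652] [ 0.76008928  0.22348788 -0.13510865] 0.021118854123882695 31.234216690063477
yellow 204
[[436.6 -52.5 138.7]
 [439.3 -49.  145.2]
 [440.1 -41.2 147.8]
 [450.7 -18.7 168. ]
 [470.9  -5.3 205.4]
 [473.   -3.9 207.3]
 [476.8  -1.9 216.6]]
jaw rect ((457.7022705078125, -26.906343460083008), (37.45680236816406, 49.4825553894043), 2.8971972465515137)
fin 44 ((456.56658935546875, -8.232437133789062), (27.006999969482422, 25.023258209228516), 45.444244384765625) z max 0.16497988526150675
115 [138.7 143.5 144.3 144.5 145.2 145.9]
89 [147.3 149.5 149.6 150.7 151.4 151.7]
```

View pics/s5.png

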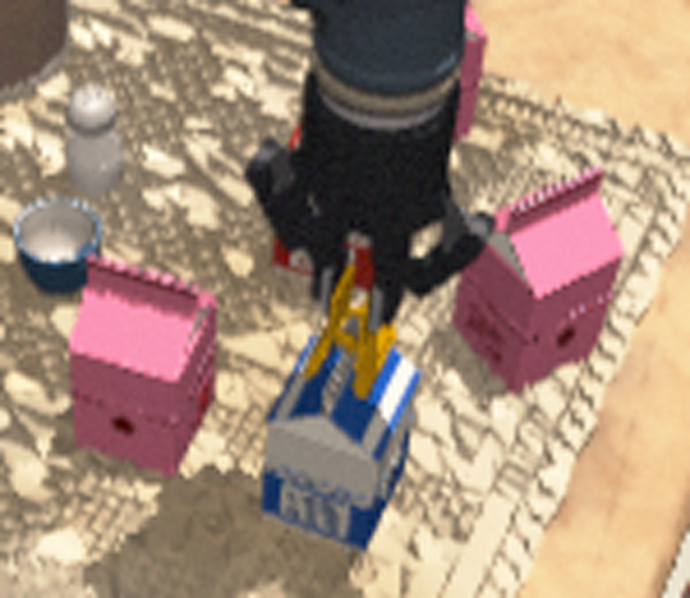

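The jaws straddle the seam at (340,380), with tips at z ≈ 0.144, about 8 mm below the edge. The whole clip spans z 0.144–0.207, so the pin is at about 0.169. I'll go 7 mm lower.

Emit:
step_arm --deltas '[{"delta_pos":[0,0,0.2],"angular":[0,0,0],"jaw":0},{"delta_pos":[0,0,0.4],"angular":[0,0,0],"jaw":0},{"delta_pos":[0,0,0.6],"angular":[0,0,0],"jaw":0},{"delta_pos":[0,0,0.7],"angular":[0,0,0],"jaw":0},{"delta_pos":[0,0,0.7],"angular":[0,0,0],"jaw":0},{"delta_pos":[0,0,0.7],"angular":[0,0,0],"jaw":0},{"delta_pos":[0,0,0.7],"angular":[0,0,0],"jaw":0}]'

```text
time_s: 9.78
ee_pos: [0.4579, -0.0282, 0.1768]
tcp_rot: [[-0.026, 1.0, 0.002], [1.0, 0.026, -0.001], [-0.001, 0.002, -1.0]]
contact_force: [-0.3, -0.9, -0.1]
finger_gap: 0.0212
gripper_force: 31.2
```

```bash
python3 m2.py 6
python3 - <<'E'
from h import *
I=dict(np.load("scene6.npz")); T=np.linalg.inv(I["T"]); f=200/np.tan(np.radians(I["vfov"])/2)
hsv=cv2.cvtColor(I["pixels"],cv2.COLOR_BGR2HSV).astype(int)
def pr(P):
    c=T[:3,:3]@np.array(P)+T[:3,3]; return np.array([I["cx"]+f*c[0]/-c[2], I["cy"]-f*c[1]/-c[2]])
img=cv2.resize(I["pixels"][170:250,300:390],None,fx=7,fy=7,interpolation=cv2.INTER_NEAREST)
for dz,col in((0,(0,0,255)),(.008,(0,255,0))):
    for sx in(-.0145,.0145):
        q=pr([.4577+sx,-.0025,.137+dz]); cv2.circle(img,tuple(int(v) for v in (q-[300,170]+.5)*7),4,col,1)
    q=pr([.4577,-.0025,.163+dz]); cv2.circle(img,tuple(int(v) for v in (q-[300,170]+.5)*7),4,col,1)
for y in(-.0275+.035,-.0275-.035):
    q=pr([.4577,y,.152]); cv2.circle(img,tuple(int(v) for v in (q-[300,170]+.5)*7),4,(255,0,255),1)
cv2.imwrite("pics/c6.png",img)
W=cloud(I); n=(abs(W[...,0]-.4575)<.06)&(abs(W[...,1]+.0275)<.06)&(W[...,2]>.1)&(W[...,2]<.133)&(hsv[...,0]>100)&(hsv[...,0]<130)&(hsv[...,1]>110)
print("blue roof",cv2.minAreaRect((W[n][:,:2]*1000).astype(np.float32)))
E
```

```text
9.775 [ 0.45789903 -0.02817031  0.17678186] [-0.32060614 -0.93777719 -0.0714727 ] 0.021153508027053236 31.234100461006165
yellow 194
[[436.  -53.3 136.2]
 [439.3 -44.6 137.8]
 [440.3 -40.6 139.5]
 [452.5 -18.7 160.9]
 [471.   -5.4 198.3]
 [472.9  -4.3 199.2]
 [476.9  -3.3 201.8]]
jaw rect ((458.4362487792969, -28.273399353027344), (37.91264724731445, 48.96357727050781), 1.7188186645507812)
fin 41 ((453.98602294921875, -14.122575759887695), (13.424773216247559, 44.53580856323242), 6.003749847412109) z max 0.16416330407710134
blue roof ((457.709716796875, -26.769092559814453), (69.60154724121094, 64.89718627929688), 2.706895589828491)
```

View pics/c6.png

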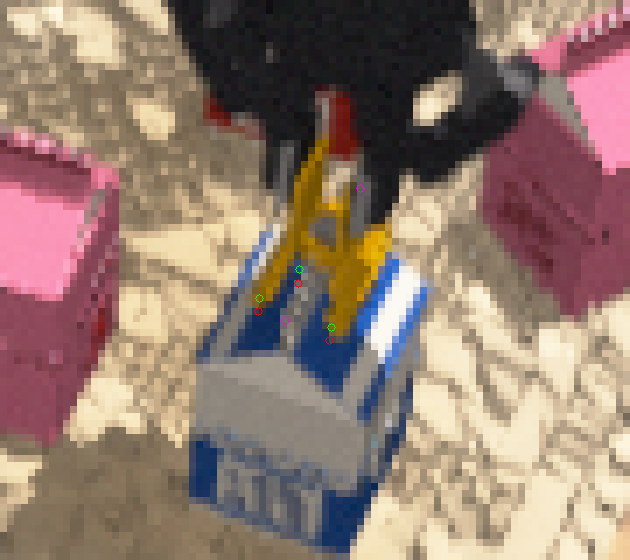

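The picture shows the jaws straddling the blue seam: tips at (260,310) and (340,338) match the projected z ≈ 0.137 markers, about 14 mm below the edge. The clip is centred, nothing is touching, and the grip is steady at 31 N. Handing in.

```bash
python3 -c "
from station import sign_off
print(sign_off())"
```

```text
the job is handed in; nothing more can be done
None
```

The clip is off the red carton and held squeezed wide open astride the middle of the blue seam. Its jaw tips are about 14 mm below the seam's edge, nothing appears to be touching, and the job is handed in; no verdict came back.

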